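# Recommission a countertop water filter: lid shut, valve seated, then opened to its marker

## Robot

A 7-joint arm with a two-finger parallel gripper is mounted at the origin on the work surface. World frame = base frame: x ahead of the robot, y to its left, z up, the work surface at z = 0. Lengths are in m, angles in rad, forces in N, time in s.
With the tool pointing down it reaches from about 0.425 to 0.875 m from the base axis. Payload 4.7 kg.
Tool frame: the origin (TCP) lies on the centre line of the jaws, within the pads' length; the fingertips stand 14 mm ahead of it and the grasp point (between the pads) lies 5 mm behind it; z points along the fingers, y is the line along which they close (so a half turn about z gives the same grasp; the last joint's range is limited). The gripper opens to 87 mm and grips with 3 to 60 N. Pads are 19 mm wide; open, the fingers measure 117 mm over their backs; the gripper's body (75 mm by 190 mm) begins 51 mm behind the grasp point.
Start: joints at [1.192, 0.321, -0.07, 1.45, 0.023, 1.371, -0.057], TCP at [0.249, -0.601, 0.237] pointing down, gripper open.
Joint ranges: [-2.86, 2.86], [-0.3, 2.09], [-1.38, 1.24], [0.06, 2.45], [-1.56, 4.7], [0.09, 2.05], [-2.69, 2.69]. Speed limits (rad/s): [2.57, 2.57, 3.14, 3.14, 3.14, 3.14, 3.14].

## Interface

Orientations are given as a rotation vector (axis times angle).
In Python, from bench import ctrl gives the robot as it stands.
- The arm moves only by the tool send_rows, never from a script. Its argument "steps" is a list of rows, each an object of numbers: "tx", "ty", "tz": the shift along the tool's x, y, z in units of 60 mm (1.0 is 60 mm); "turn": the turn about the tool's z in units of 8 degrees (1.0 is 8 degrees); "grip": the opening, from 0 (shut) to 1 (fully open). A call has 1 to 12 rows; each row shifts and turns the commanded pose from where the row before left it, along the tool's axes as they then stand; what a row does not reach is not made up. A row lasts 1/8 s, in which the tool goes at most 62.5 mm and 10.7 degrees, less where a joint would pass 70% of its speed; a pose out of reach is approached as far as the arm can. A call is refused whole if a number of a shift passes 1 or a number of a turn 1, either way. A call with a gripper value outside its range is refused whole. The fingers move at their own pace and stop on an object; "newtons" is the grip in N (left out, the last holds). Time passes only in rows, so rows that do not move let the fingers close. It gives the time, the measured TCP pose, the force, the opening and the grip force at its end, in the units of the state.
- ctrl.get_state(): the state, without advancing time (a new reading comes with each control period).
- ctrl.get_image(name): name is "scene" or "top"; returns a dict with "pixels" (400x640x3 uint8, red, green, blue), "K" (3x3 intrinsics, pixels), "dist" ([k1, k2, p1, p2, k3] as OpenCV has them; the pictures are not rectified), "cam_to_world" (4x4, takes a point from camera to world coordinates). Camera axes: x right, y down, z forward; pixel columns grow to the right and rows downward; lengths in m; the calibration is good to about 2 mm. A picture is of the moment at which its call begins. There is no depth.
- ctrl.close_job(): hands the job in; it is judged then, once.
The state is a dict: "time": time; "joint_positions": joint angles; "qd": joint speeds; "joint_torque": joint torques, N m; "position": TCP position; "tool_rot": TCP orientation; "ft_force": force on the tool from outside, world axes, zero at the start; "torque": the same for the moment, N m; "grip_width": opening from 0.0 (shut) to 1.0 (fully open); "grip_force": force on a finger pad.
Only numpy, scipy, OpenCV 4.12 (cv2) and the standard library are available. Lean on these libraries where they do the work, as an engineer would, in place of code of your own. Each camera call takes 0.05 s, during which the arm holds its last target. There are 200 camera calls.

## Task

The water filter has its new cartridge in: first push the blue lid fully shut. Then turn the red valve handle clockwise until it is fully closed against its stop, and after that open it again (anticlockwise) until its white nose points at the orange marker on the dial. Leave the lid shut, let go of the handle, and do not disturb the other things on the counter.

Things in the scene. Friction and masses are not known exactly. Their poses are not given: they have to be found in the camera images.
- unit: White water filter, fixed, on a grey base 220 (x) x 370 (y) x 14 mm; origin under the base's centre, x away from the robot at yaw 0, z up. Left (+y): chamber 150 x 150 mm, rim at height 110 mm, centre x 0, y +95 mm, cartridge inside. Right: a 140 mm square valve panel centred at (-30, -100, 95) mm; its outward normal leans 0.42 rad (24 deg) from vertical towards the unit's -x (the robot).
- valve_grip (a point): Centre of the red valve handle, on its turning axis, 44 mm out from the panel; (-48, -100, 135) mm in the unit's frame. A bar 72 mm long, 14 mm wide (grip across this), 24 mm high, on a 26 mm round stem, 32 mm free below the bar. Axes turn with it: z is the turning axis out of the panel; the bar lies along x, its white nose (10 mm wide, sticking out 9 mm) at the +x end.
- valve (a joint): Valve angle in rad. 0 = fully closed against a hard stop (nose straight up the slope, away from the robot); grows anticlockwise as seen from outside the panel; hard stop at 2.6. Stays where left; stiff: about 0.2 to 0.3 N m to turn. Starts partly open, 0.35 to 0.8.
- marker_tip (a point): Centre of the orange marker tab, 14 x 26 mm, on the dial round the valve, 60 mm from the turning axis and 7 mm out from the panel; it cannot be felt or knocked. Its x axis points from the turning axis to the tab (so the valve is set when the handle's x and this x are parallel).
- marker (a joint): Angle of the orange marker in rad, with the same zero and direction as joint valve (valve is set when the two are equal). Between 1.5 and 2.1; does not move in use.
- lid (a joint): Angle of the blue chamber lid in rad: 0 = fully shut (flat on the rim), grows as its near edge goes up and away from the robot. A stiff hinge holds it where it is left (about 0.25 N m plus its weight, 180 g). Starts 0.7 to 1.15 open.
- lid_hinge (a point): Middle of the lid's hinge line on the chamber's far (+x) rim, at (75, 95, 110) mm in the unit's frame; the line runs along the unit's y. Its axes turn with the lid: the lid reaches 150 mm along -x from here, is 150 mm wide and 8 mm thick (outer face at z = +8 mm), with a tab 50 mm wide that sticks out 18 mm past its free edge.
- pipe_bar (a point): Middle of the level bar of a steel feed pipe, 16 mm thick, that makes a hoop over the valve; (-18, -101, 320) mm in the unit's frame, the bar along y, 178 mm long. Its ends lead back and down to uprights at x 60 mm, y -190 and -12 mm. It is nearly straight above the handle and blocks a vertical tool: come in along the panel's normal.
- lid_edge (a point): Middle of the lid's free edge on its outer face, 150 mm from the hinge; axes as lid_hinge.
- mug: Bystander: blue ceramic mug, 80 mm wide, 90 mm high, in front of the filter; origin under its centre.
- old_cartridge: Bystander: used filter cartridge standing on end, 60 mm wide, 74 mm high; origin under its centre.
- jar_a: Bystander: amber jar with red cap, 52 mm wide, 100 mm high; origin under its centre.
- jar_b: Bystander: terracotta-coloured jar with green cap, 52 mm wide, 100 mm high; origin under its centre.
- can: Bystander: can with yellow label, 66 mm wide, 110 mm high; origin under its centre.
- bowl: Bystander: white bowl, 150 mm wide, 60 mm high; origin under its centre.

How it is judged:
By the outcome, as a careful person would: the job done as asked, in the order asked, and still so for the second after the job is handed in, with the robot touching nothing.
It also fails if it takes over 61 s, if anything falls off the work surface, if the arm or the gripper's body presses on something with over 40 N, if the wrist force passes 120 N, or if a joint passes its speed limit or range.

## Working session

There is one attempt and no reset: what is moved stays moved. The work goes in short steps, Python scripts to look and compute and a tool call to move; the robot and the scene stay as the last step left them, time stands still between calls to the robot, and variables do not carry over. Pictures are saved under pics/ and viewed, at most 10 in all, crops included, and the job is handed in when it is done.

Besides the shell and the picture viewer there is one more tool, called after "Emit:" as name(argument=value, ...) on one line, values as JSON. send_rows: Moves the arm, as the interface text tells. Its arguments: {"type":"object","properties":{"steps":{"type":"array"},"newtons":{"type":"number"}},"required":["steps"]}

```bash
ls; mkdir -p pics
python3 - <<'E'
from bench import ctrl
import cv2, numpy as np
for n in("scene","top"):
    d=ctrl.get_image(n); cv2.imwrite(f"pics/{n}0.png",d["pixels"][:,:,::-1]); print(n,d["K"],d["dist"],np.round(d["cam_to_world"],4))
print(ctrl.get_state())
E
```

```text
pics
scene [[494.07465799   0.         320.13323555]
 [  0.         494.07465799 197.72834713]
 [  0.           0.           1.        ]] [0.02107419 0.         0.         0.         0.        ] [[ 0.8121  0.4415 -0.3815  1.1128]
 [ 0.5834 -0.6266  0.5167 -0.8155]
 [-0.011  -0.6422 -0.7665  1.4617]
 [ 0.      0.      0.      1.    ]]
top [[462.78395955   0.         311.84551388]
 [  0.         462.78395955 200.53302481]
 [  0.           0.           1.        ]] [-0.07364183  0.          0.          0.          0.        ] [[ 7.0000e-04 -9.8070e-01  1.9530e-01  1.8070e-01]
 [-9.9990e-01 -4.0000e-03 -1.6500e-02  3.1100e-02]
 [ 1.7000e-02 -1.9530e-01 -9.8060e-01  1.7726e+00]
 [ 0.0000e+00  0.0000e+00  0.0000e+00  1.0000e+00]]
{'time': 0.1, 'joint_positions': array([ 1.19208185,  0.3217881 , -0.07004499,  1.45154606,  0.02261536,
        1.37080703, -0.05689955]), 'qd': array([-0.00168383, -0.00313276,  0.00028567, -0.00091745, -0.00152133,
        0.00174766, -0.00136166]), 'joint_torque': array([-1.37630591e-04, -4.92571807e+01, -4.05937834e-01, -3.13395596e+01,
       -6.40808232e-02,  3.95223638e-02,  6.37652056e-05]), 'position': array([ 0.24856169, -0.6000872 ,  0.23554858]), 'tool_rot': array([-3.07952588e+00, -6.12730129e-01,  7.24157997e-04]), 'ft_force': array([-0.21353982, -0.61636804, -0.74910006]), 'torque': array([ 0.02214083, -0.02666267,  0.00837682]), 'grip_force': 0.0, 'grip_width': 0.9985225956792366}
```

View pics/scene0.png

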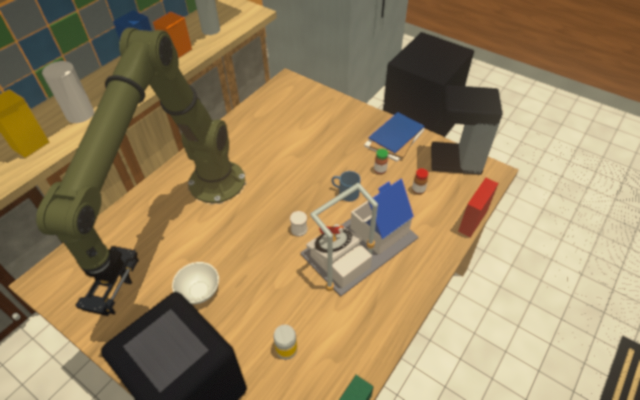

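View pics/top0.png

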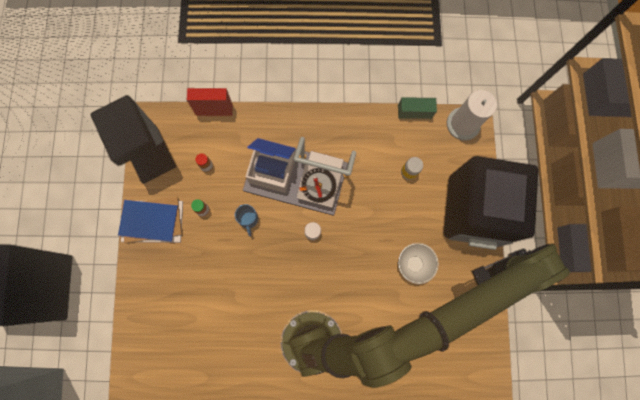

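The scene view shows the unit at about (360,240) with its lid open and the hoop over the valve. The top view shows it at about (300,180), with the red handle near (318,185), the mug at (247,217) and the cartridge at (313,231). I'll enlarge both.

Run:
```python
import cv2
a=cv2.imread("pics/top0.png")[125:225,235:365]; cv2.imwrite("pics/topc.png",cv2.resize(a,None,fx=6,fy=6,interpolation=cv2.INTER_CUBIC))
a=cv2.imread("pics/scene0.png")[170:300,290:420]; cv2.imwrite("pics/scenec.png",cv2.resize(a,None,fx=4.5,fy=4.5,interpolation=cv2.INTER_CUBIC))
```

```text
(no output)
```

View pics/topc.png

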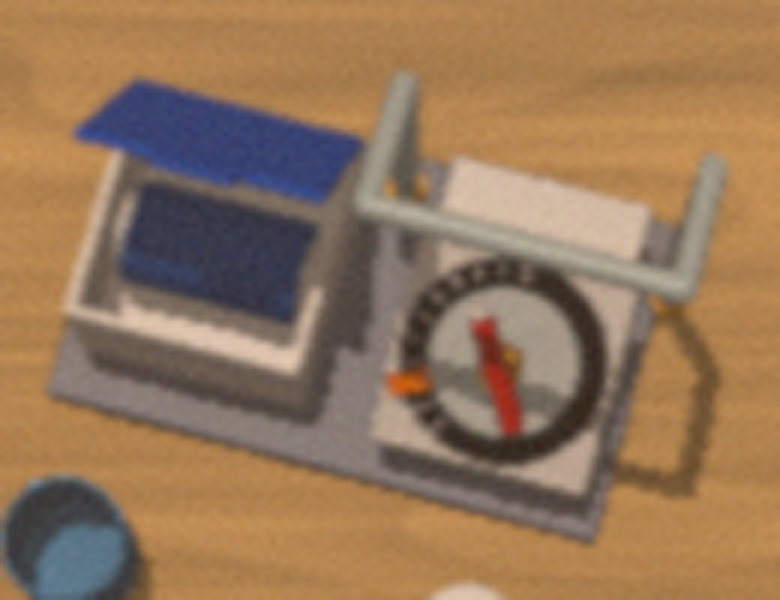

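View pics/scenec.png

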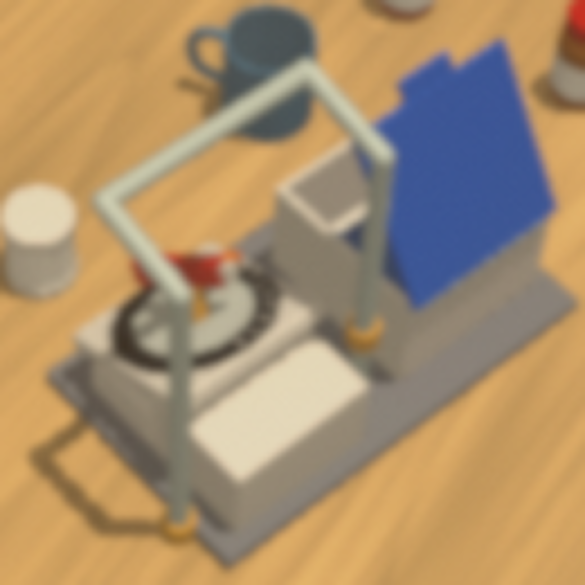

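```bash
cat > geo.py <<'E'
import numpy as np, cv2
from scipy.spatial.transform import Rotation as R
from scipy.optimize import least_squares
t=0.42
n=np.array([-np.sin(t),0,np.cos(t)]); up=np.array([np.cos(t),0,np.sin(t)]); lf=np.array([0,1,0.])
G=np.array([-.048,-.1,.135]); P0=G-.044*n
def vp(a,r,h): return P0+h*n+r*(np.cos(a)*up+np.sin(a)*lf)
def lidp(a,d,y,z=0):   # d from hinge
    return np.array([.075,.095,.110])+np.array([-d*np.cos(a)+z*np.sin(a),y,d*np.sin(a)+z*np.cos(a)])
def proj(im,p):
    C=np.linalg.inv(im["cam_to_world"]); r,_=cv2.Rodrigues(C[:3,:3].copy())
    return cv2.projectPoints(np.asarray(p,float).reshape(-1,1,3),r,C[:3,3].copy(),np.array(im["K"],float),np.array(im["dist"],float))[0].reshape(-1,2)
def world(u,p): return R.from_euler('z',u[2]).apply(p)+[u[0],u[1],0]
E
cat > fit.py <<'E'
from geo import *
from bench import ctrl
im={n:ctrl.get_image(n) for n in("top","scene")}
off={"top":(6,235,125),"scene":(4.5,290,170)}
def px(n,q): s,a,b=off[n]; return (np.array(q)+.5)/s-.5+[a,b]
def pts(x):
    lid,val,mk=x[3:]
    L=[("top",(-.11,.185,.014),(50,393)),("top",(-.11,-.185,.014),(593,540)),("top",(-.075,.17,.11),(68,310)),("top",(-.075,.02,.11),(303,372)),
    ("top",(-.018,-.012,.32),(368,205)),("top",(-.018,-.19,.32),(685,287)),
    ("top",vp(mk,.06,.007),(409,383)),("top",vp(val,.036,.056),(484,322)),("top",vp(val,-.036,.056),(512,432)),
    ("top",lidp(lid,.15,.075,.004),(76,130)),("top",lidp(lid,.15,-.075,.004),(323,195)),
    ("scene",(-.11,-.185,.014),(50,375)),("scene",(.11,-.185,.014),(228,567)),("scene",(.11,.185,.014),(580,300)),
    ("scene",(-.018,-.19,.32),(103,200)),("scene",(-.018,-.012,.32),(308,70)),
    ("scene",lidp(lid,0,-.075,.008),(418,305)),("scene",lidp(lid,0,.075,.008),(553,208)),("scene",lidp(lid,.15,.075,.008),(500,42))]
    return L
def res(x):
    return np.concatenate([proj(im[n],world(x[:3],p))[0]-px(n,q) for n,p,q in pts(x)])
s=least_squares(res,[.65,.02,-.25,.9,.5,1.8],loss="soft_l1")
print(np.round(s.x,4)); print(np.round(res(s.x).reshape(-1,2),1).tolist())
J=s.jac; print(np.sqrt(np.diag(np.linalg.inv(J.T@J)))*.6)
u=s.x
# bystanders
for nm,uv,z in(("mug",(247,217),.09),("cart",(313,231),.074)):
    im_=im["top"]; q=cv2.undistortPoints(np.array([[uv]],float),np.array(im_["K"],float),np.array(im_["dist"]))[0,0]
    T=im_["cam_to_world"]; d=T[:3,:3]@[*q,1]; print(nm,T[:3,3]+d*(z-T[2,3])/d[2])
E
python3 fit.py
```

```text
[ 0.6304  0.0663 -0.2577  1.0334  0.4912  2.0532]
[[-0.9, 0.1], [0.7, -0.2], [-0.7, 0.3], [-0.8, 0.2], [-0.2, -0.3], [-0.1, -0.3], [0.2, -0.1], [-0.1, -0.6], [0.1, 0.2], [-0.4, 0.3], [0.2, 0.2], [-1.8, -0.7], [-0.0, -0.2], [-0.2, -0.1], [-0.1, 1.0], [-0.7, 0.5], [-0.6, 1.9], [0.9, 0.5], [0.9, -0.5]]
[0.00063729 0.00060226 0.0038693  0.0113832  0.0434106  0.0391908 ]
mug [0.45315534 0.24133069 0.09      ]
cart [ 0.40427185 -0.00181119  0.074     ]
```

Emit:
send_rows(steps=[{"tz":-0.9,"turn":0.93,"grip":0},{"tz":-0.9,"turn":0.93,"grip":0},{"tz":-0.9,"turn":0.93,"grip":0},{"tz":-0.9,"turn":0.93,"grip":0},{"turn":0.95,"grip":0},{"tx":0.2,"ty":-0.7,"grip":0},{"tx":0.26,"ty":-1,"grip":0},{"tx":0.26,"ty":-1,"grip":0},{"tx":0.26,"ty":-1,"grip":0},{"tx":0.26,"ty":-1,"grip":0},{"tx":0.26,"ty":-1,"grip":0},{"tx":0.26,"ty":-1,"grip":0}], newtons=20)

```text
validation failed for argument at $.st...
```

```bash
cat >> geo.py <<'E'
U=[.6304,.0663,-.2577]
def rel(tgt,tilt=None):
    "shift to unit-frame TCP target in tool axes, units of 60 mm"
    from bench import ctrl
    s=ctrl.get_state(); r=R.from_rotvec(s["tool_rot"]); 
    u=R.from_euler('z',-U[2]); p=u.apply(s["position"]-[U[0],U[1],0])
    print("t",round(s["time"],2),"unit pos",np.round(p,4),"world",np.round(s["position"],4),"f",np.round(s["ft_force"],1),"grip",round(s["grip_width"],3),round(s["grip_force"],1))
    M=(u*r).as_matrix(); print("toolx",np.round(M[:,0],3),"tooly",np.round(M[:,1],3),"toolz",np.round(M[:,2],3)," q",np.round(s["joint_positions"],2))
    if tgt is not None: print("units",np.round(M.T@(np.array(tgt)-p)/.06,2))
    return p,M
E
python3 -c "
from geo import *; rel([.03,.12,.45]); rel([.03,.12,.3])"
```

```text
t 0.2 unit pos [-0.1993 -0.7418  0.2359] world [ 0.2487 -0.6002  0.2359] f [-0.1 -0.1 -0.3] grip 0.999 0.0
toolx [ 0.796  0.606 -0.   ] tooly [ 0.606 -0.796 -0.001] toolz [-0.001  0.001 -1.   ]  q [ 1.19  0.32 -0.07  1.45  0.02  1.37 -0.06]
units [11.74 -9.12 -3.56]
t 0.2 unit pos [-0.1993 -0.7418  0.2359] world [ 0.2487 -0.6002  0.2359] f [-0.1 -0.1 -0.3] grip 0.999 0.0
toolx [ 0.796  0.606 -0.   ] tooly [ 0.606 -0.796 -0.001] toolz [-0.001  0.001 -1.   ]  q [ 1.19  0.32 -0.07  1.45  0.02  1.37 -0.06]
units [11.74 -9.12 -1.06]
```

The call was refused, so I'll try again with every key filled in.

Emit:
send_rows(steps=[{"tx":0,"ty":0,"tz":-0.9,"turn":0.93,"grip":0},{"tx":0,"ty":0,"tz":-0.9,"turn":0.93,"grip":0},{"tx":0,"ty":0,"tz":-0.9,"turn":0.93,"grip":0},{"tx":0,"ty":0,"tz":-0.9,"turn":0.93,"grip":0},{"tx":0,"ty":0,"tz":0,"turn":0.95,"grip":0},{"tx":0.2,"ty":-0.7,"tz":0,"turn":0,"grip":0},{"tx":0.26,"ty":-1,"tz":0,"turn":0,"grip":0},{"tx":0.26,"ty":-1,"tz":0,"turn":0,"grip":0},{"tx":0.26,"ty":-1,"tz":0,"turn":0,"grip":0},{"tx":0.26,"ty":-1,"tz":0,"turn":0,"grip":0},{"tx":0.26,"ty":-1,"tz":0,"turn":0,"grip":0},{"tx":0.26,"ty":-1,"tz":0,"turn":0,"grip":0}], newtons=20)

```text
time: 1.7
position: [0.4545, -0.2371, 0.4526]
tool_rot: [3.115, -0.406, 0.0]
ft_force: [0.3, 0.6, 0.7]
grip_width: 0.004
grip_force: 0.0
```

```bash
python3 -c "
from geo import *; rel([.03,.12,.45])"
```

```text
t 1.7 unit pos [-0.0928 -0.3382  0.4526] world [ 0.4545 -0.2371  0.4526] f [0.3 0.6 0.7] grip 0.004 0.0
toolx [ 1.    -0.002  0.   ] tooly [-0.002 -1.     0.   ] toolz [ 0. -0. -1.]  q [ 0.7   0.02 -0.28  1.37  0.01  1.75 -1.41]
units [ 2.03 -7.64  0.04]
```

Emit:
send_rows(steps=[{"tx":0.25,"ty":-0.955,"tz":0,"turn":0,"grip":0},{"tx":0.25,"ty":-0.955,"tz":0,"turn":0,"grip":0},{"tx":0.25,"ty":-0.955,"tz":0,"turn":0,"grip":0},{"tx":0.25,"ty":-0.955,"tz":0,"turn":0,"grip":0},{"tx":0.25,"ty":-0.955,"tz":0,"turn":0,"grip":0},{"tx":0.25,"ty":-0.955,"tz":0,"turn":0,"grip":0},{"tx":0.25,"ty":-0.955,"tz":0,"turn":0,"grip":0},{"tx":0.25,"ty":-0.955,"tz":0,"turn":0,"grip":0},{"tx":0,"ty":0,"tz":0.85,"turn":0,"grip":0},{"tx":0,"ty":0,"tz":0.85,"turn":0,"grip":0},{"tx":0,"ty":0,"tz":0.85,"turn":0,"grip":0}])

```text
time: 3.08
position: [0.6873, 0.1735, 0.2973]
tool_rot: [3.115, -0.405, -0.001]
ft_force: [0.8, 0.1, 0.0]
grip_width: 0.002
grip_force: 0.0
```

```bash
python3 -c "
from geo import *; rel([.03,.12,.231])
for a in np.linspace(1.03,0,8): 
  p=lidp(a,.12,0.025,.008)+[.0095*(a>.5),0,.014]; print(np.round(p,3))"
```

```text
t 3.08 unit pos [0.0277 0.1182 0.2973] world [0.6873 0.1735 0.2973] f [0.8 0.1 0. ] grip 0.002 0.0
toolx [ 1.    -0.001 -0.   ] tooly [-0.001 -1.     0.   ] toolz [-0. -0. -1.]  q [ 0.09  0.49 -0.58  1.16  0.26  1.56 -2.27]
units [ 0.04 -0.03  1.11]
[0.03  0.12  0.231]
[0.014 0.12  0.222]
[0.001 0.12  0.21 ]
[-0.011  0.12   0.197]
[-0.03   0.12   0.183]
[-0.038  0.12   0.166]
[-0.043  0.12   0.15 ]
[-0.045  0.12   0.132]
```

Emit:
send_rows(steps=[{"tx":0,"ty":0,"tz":0.55,"turn":0,"grip":0},{"tx":0,"ty":0,"tz":0.5,"turn":0,"grip":0},{"tx":-0.27,"ty":0,"tz":0.17,"turn":0,"grip":0},{"tx":-0.22,"ty":0,"tz":0.2,"turn":0,"grip":0},{"tx":-0.2,"ty":0,"tz":0.22,"turn":0,"grip":0},{"tx":-0.3,"ty":0,"tz":0.23,"turn":0,"grip":0},{"tx":-0.13,"ty":0,"tz":0.28,"turn":0,"grip":0},{"tx":-0.08,"ty":0,"tz":0.27,"turn":0,"grip":0}])

```text
time: 4.08
position: [0.6175, 0.1919, 0.1539]
tool_rot: [3.115, -0.406, 0.0]
ft_force: [-0.6, 0.1, 1.4]
grip_width: 0.004
grip_force: 0.6
```

```bash
python3 -c "
from geo import *; rel([-.045,.12,.131])"
```

```text
t 4.08 unit pos [-0.0445  0.1181  0.1539] world [0.6175 0.1919 0.1539] f [-0.6  0.1  1.4] grip 0.004 0.6
toolx [ 1.    -0.001  0.   ] tooly [-0.001 -1.     0.   ] toolz [ 0. -0. -1.]  q [ 0.12  0.43 -0.6   1.55  0.25  1.24 -2.35]
units [-0.01 -0.03  0.38]
```

Emit:
send_rows(steps=[{"tx":0,"ty":0,"tz":0.2,"turn":0,"grip":0},{"tx":0,"ty":0,"tz":0.15,"turn":0,"grip":0},{"tx":0,"ty":0,"tz":0.06,"turn":0,"grip":0},{"tx":0,"ty":0,"tz":0,"turn":0,"grip":0}])

```text
time: 4.58
position: [0.6178, 0.1917, 0.1323]
tool_rot: [3.114, -0.406, 0.0]
ft_force: [-7.3, -0.9, 13.8]
grip_width: 0.002
grip_force: 7.2
```

Emit:
send_rows(steps=[{"tx":0,"ty":0,"tz":0.04,"turn":0,"grip":0},{"tx":0,"ty":0,"tz":0,"turn":0,"grip":0}])

```text
time: 4.82
position: [0.6179, 0.1917, 0.1322]
tool_rot: [3.114, -0.406, 0.002]
ft_force: [-10.5, -3.5, 23.9]
grip_width: 0.006
grip_force: 12.2
```

Emit:
send_rows(steps=[{"tx":0,"ty":0,"tz":-0.9,"turn":0,"grip":0},{"tx":0,"ty":0,"tz":-1,"turn":0,"grip":0},{"tx":0,"ty":0,"tz":-1,"turn":0,"grip":0},{"tx":0,"ty":0,"tz":-1,"turn":0,"grip":0},{"tx":0,"ty":0,"tz":-1,"turn":0,"grip":0},{"tx":1,"ty":0,"tz":0,"turn":0,"grip":0},{"tx":1,"ty":0,"tz":0,"turn":0,"grip":0},{"tx":1,"ty":0,"tz":0,"turn":0,"grip":0},{"tx":1,"ty":0,"tz":0,"turn":0,"grip":0}])

```text
time: 5.95
position: [0.8084, 0.1259, 0.4042]
tool_rot: [-3.069, 0.471, 0.044]
ft_force: [0.9, -3.5, -2.0]
grip_width: 0.001
grip_force: 0.0
```

Run:
```python
from geo import *; rel(None)
from bench import ctrl
im=ctrl.get_image("scene"); p=im["pixels"][150:320,280:440,::-1]; cv2.imwrite("pics/s1.png",cv2.resize(p,None,fx=3.5,fy=3.5,interpolation=cv2.INTER_CUBIC))
```

```text
t 5.95 unit pos [0.1569 0.103  0.4042] world [0.8084 0.1259 0.4042] f [ 0.9 -3.5 -2. ] grip 0.001 0.0
toolx [ 0.998 -0.047 -0.034] tooly [-0.048 -0.998 -0.031] toolz [-0.032  0.033 -0.999]  q [-0.12  0.86 -0.25  0.31  0.16  1.99 -2.1 ]
```

View pics/s1.png

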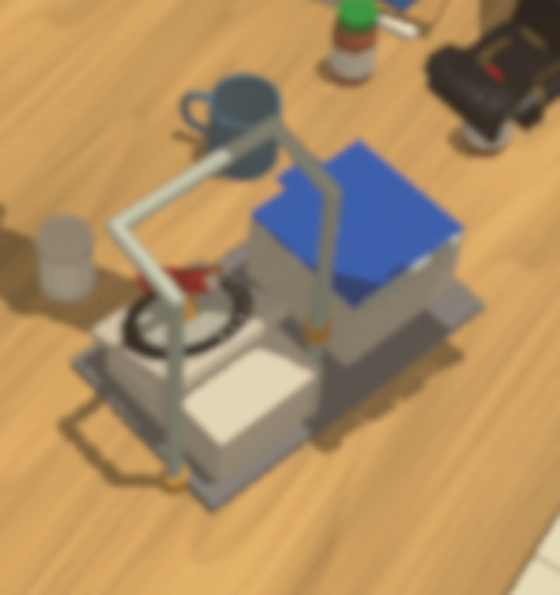

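The lid is flat and shut at about (355,225), and nothing else has moved. At the reach limit the tool tilted a little, so I'll check whether that tilt lasts.

Emit:
send_rows(steps=[{"tx":-1,"ty":0,"tz":0,"turn":0,"grip":0},{"tx":-1,"ty":0,"tz":0,"turn":0,"grip":0},{"tx":0,"ty":0,"tz":0,"turn":0,"grip":0}])

```text
time: 6.38
position: [0.7015, 0.1581, 0.4129]
tool_rot: [-3.075, 0.468, 0.047]
ft_force: [0.2, 0.1, 0.8]
grip_width: 0.006
grip_force: 0.0
```

```bash
python3 -c "
from geo import *; rel(None)"
```

```text
t 6.38 unit pos [0.0454 0.1069 0.4129] world [0.7015 0.1581 0.4129] f [0.2 0.1 0.8] grip 0.006 0.0
toolx [ 0.998 -0.044 -0.034] tooly [-0.045 -0.999 -0.026] toolz [-0.033  0.028 -0.999]  q [-0.07  0.51 -0.32  0.86  0.11  1.8  -2.2 ]
```

The tilt persists, so it can be built up. Going up drives q6 to its limit, which should tilt the tool outwards.

Emit:
send_rows(steps=[{"tx":0,"ty":0,"tz":-1,"turn":0,"grip":0},{"tx":0,"ty":0,"tz":-1,"turn":0,"grip":0},{"tx":0,"ty":0,"tz":-1,"turn":0,"grip":0},{"tx":0,"ty":0,"tz":-1,"turn":0,"grip":0}])

```text
time: 6.88
position: [0.6775, 0.1369, 0.5729]
tool_rot: [-3.036, 0.49, -0.076]
ft_force: [-0.8, -0.9, 0.8]
grip_width: -0.0
grip_force: 0.0
```

```bash
python3 -c "
from geo import *; rel(None)"
```

```text
t 6.88 unit pos [0.0276 0.0802 0.5729] world [0.6775 0.1369 0.5729] f [-0.8 -0.9  0.8] grip -0.0 0.0
toolx [ 0.997 -0.063  0.038] tooly [-0.06  -0.996 -0.073] toolz [ 0.043  0.07  -0.997]  q [-0.26  0.51  0.11  0.51 -0.11  2.05 -2.11]
```

Emit:
send_rows(steps=[{"tx":0,"ty":1,"tz":0,"turn":0,"grip":0},{"tx":0,"ty":1,"tz":0,"turn":0,"grip":0},{"tx":0,"ty":1,"tz":0,"turn":0,"grip":0},{"tx":0,"ty":1,"tz":0,"turn":0,"grip":0},{"tx":0,"ty":1,"tz":0,"turn":0,"grip":0},{"tx":0,"ty":0.5,"tz":0,"turn":0,"grip":0},{"tx":0,"ty":0,"tz":-1,"turn":0,"grip":0},{"tx":0,"ty":0,"tz":-1,"turn":0,"grip":0}])

```text
time: 7.88
position: [0.5583, -0.1781, 0.6279]
tool_rot: [-3.037, 0.492, -0.158]
ft_force: [-0.1, 0.9, 1.1]
grip_width: 0.007
grip_force: 0.0
```

```bash
python3 -c "
from geo import *; rel(None)"
```

```text
t 7.88 unit pos [-0.0074 -0.2547  0.6279] world [ 0.5583 -0.1781  0.6279] f [-0.1  0.9  1.1] grip 0.007 0.0
toolx [ 0.994 -0.067  0.092] tooly [-0.06  -0.995 -0.076] toolz [ 0.096  0.07  -0.993]  q [ 0.32  0.27 -0.01  0.73 -0.08  2.05 -1.63]
```

Emit:
send_rows(steps=[{"tx":0,"ty":1,"tz":0,"turn":0,"grip":0},{"tx":0,"ty":1,"tz":0,"turn":0,"grip":0},{"tx":0,"ty":1,"tz":-0.5,"turn":0,"grip":0},{"tx":0,"ty":0.5,"tz":-1,"turn":0,"grip":0},{"tx":0,"ty":0,"tz":-1,"turn":0,"grip":0},{"tx":0,"ty":0,"tz":-1,"turn":0,"grip":0}])

```text
time: 8.62
position: [0.442, -0.346, 0.6957]
tool_rot: [3.07, -0.509, 0.386]
ft_force: [-0.4, 0.9, 1.0]
grip_width: 0.002
grip_force: 0.0
```

```bash
python3 -c "
from geo import *; rel(None)"
```

```text
t 8.62 unit pos [-0.0771 -0.4467  0.6957] world [ 0.442  -0.346   0.6957] f [-0.4  0.9  1. ] grip 0.002 0.0
toolx [ 0.968 -0.073  0.242] tooly [-0.067 -0.997 -0.034] toolz [ 0.244  0.017 -0.97 ]  q [ 0.78  0.21 -0.14  0.66 -0.09  2.05 -1.3 ]
```

Emit:
send_rows(steps=[{"tx":0,"ty":-0.8,"tz":-0.5,"turn":0,"grip":0},{"tx":0,"ty":-0.8,"tz":-0.8,"turn":0,"grip":0},{"tx":0,"ty":0,"tz":-1,"turn":0,"grip":0}])

```text
time: 9.0
position: [0.4342, -0.2396, 0.755]
tool_rot: [3.026, -0.493, 0.524]
ft_force: [-0.5, -0.7, 0.1]
grip_width: 0.005
grip_force: 0.0
```

```bash
python3 -c "
from geo import *; rel(None)"
```

```text
t 9.0 unit pos [-0.1118 -0.3458  0.755 ] world [ 0.4342 -0.2396  0.755 ] f [-0.5 -0.7  0.1] grip 0.005 0.0
toolx [ 0.941 -0.065  0.333] tooly [-0.061 -0.998 -0.023] toolz [ 0.334  0.001 -0.943]  q [ 0.56  0.06 -0.06  0.69 -0.09  2.05 -1.44]
```

Tilt is now 0.34 rad, and 0.42 is needed. One more move up.

Emit:
send_rows(steps=[{"tx":0,"ty":-0.5,"tz":-1,"turn":0,"grip":0},{"tx":0,"ty":0,"tz":-0.5,"turn":0,"grip":0}])

```text
time: 9.25
position: [0.4127, -0.2058, 0.7885]
tool_rot: [2.989, -0.499, 0.62]
ft_force: [-1.6, -0.3, 0.5]
grip_width: 0.004
grip_force: 0.0
```

```bash
python3 -c "
from geo import *; rel(G+.2*n)"
```

```text
t 9.25 unit pos [-0.1412 -0.3186  0.7885] world [ 0.4127 -0.2058  0.7885] f [-1.6 -0.3  0.5] grip 0.004 0.0
toolx [ 0.916 -0.07   0.395] tooly [-0.069 -0.997 -0.017] toolz [ 0.395 -0.011 -0.919]  q [ 0.49 -0.   -0.03  0.69 -0.08  2.05 -1.49]
units [-3.18 -3.51  7.24]
```

Emit:
send_rows(steps=[{"tx":-0.8,"ty":-0.88,"tz":0,"turn":0,"grip":0.6},{"tx":-0.8,"ty":-0.88,"tz":0,"turn":0,"grip":0.6},{"tx":-0.8,"ty":-0.88,"tz":0,"turn":0,"grip":0.6},{"tx":-0.8,"ty":-0.87,"tz":0,"turn":0,"grip":0.6},{"tx":0,"ty":0,"tz":0.9,"turn":-1,"grip":0.6},{"tx":0,"ty":0,"tz":0.9,"turn":-1,"grip":0.6},{"tx":0,"ty":0,"tz":0.9,"turn":-1,"grip":0.6},{"tx":0,"ty":0,"tz":0.9,"turn":-1,"grip":0.6},{"tx":0,"ty":0,"tz":0.9,"turn":0,"grip":0.6}])

```text
time: 10.38
position: [0.4705, -0.0372, 0.5042]
tool_rot: [2.936, 0.328, 0.479]
ft_force: [0.3, -1.3, 0.3]
grip_width: 0.601
grip_force: 0.0
```

Run:
```python
from geo import *; rel(G+.2*n)
from bench import ctrl
im=ctrl.get_image("scene"); p=im["pixels"][80:330,200:440,::-1]; cv2.imwrite("pics/s2.png",cv2.resize(p,None,fx=2.4,fy=2.4,interpolation=cv2.INTER_CUBIC))
```

```text
t 10.38 unit pos [-0.1283 -0.1408  0.5042] world [ 0.4705 -0.0372  0.5042] f [ 0.3 -1.3  0.3] grip 0.601 0.0
toolx [0.834 0.466 0.296] tooly [ 0.43  -0.885  0.181] toolz [ 0.346 -0.024 -0.938]  q [ 0.09 -0.3  -0.12  1.59  0.09  1.51 -1.37]
units [-0.62 -1.17  2.89]
```

View pics/s2.png

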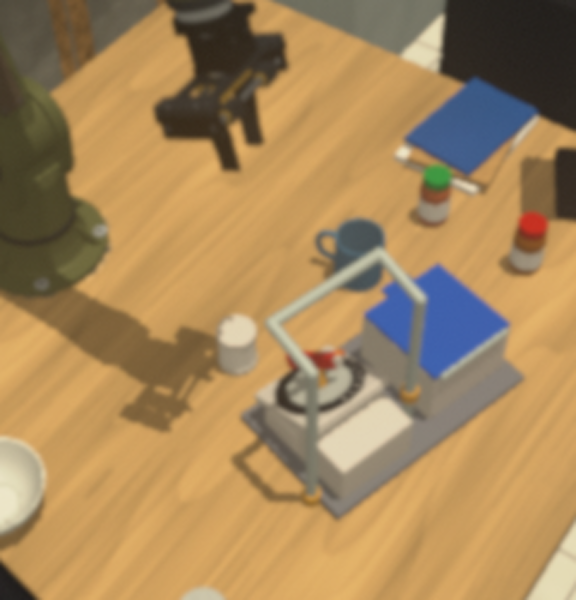

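Emit:
send_rows(steps=[{"tx":0,"ty":0,"tz":1,"turn":0,"grip":0.6},{"tx":0,"ty":0,"tz":1,"turn":0,"grip":0.6},{"tx":0,"ty":-0.5,"tz":0.4,"turn":0,"grip":0.6},{"tx":-0.3,"ty":-0.6,"tz":0.4,"turn":0,"grip":0.6},{"tx":0,"ty":0,"tz":0,"turn":0,"grip":0.6}])

```text
time: 11.05
position: [0.4942, 0.0068, 0.3292]
tool_rot: [2.937, 0.334, 0.473]
ft_force: [0.4, -0.3, 0.8]
grip_width: 0.601
grip_force: 0.0
```

Run:
```python
from geo import *; p,M=rel(G+.1*n)
rel(G)
```

```text
t 11.05 unit pos [-0.1166 -0.0922  0.3292] world [0.4942 0.0068 0.3292] f [ 0.4 -0.3  0.8] grip 0.601 0.0
toolx [0.834 0.469 0.292] tooly [ 0.434 -0.883  0.18 ] toolz [ 0.342 -0.023 -0.939]  q [ 0.06 -0.28 -0.2   1.92  0.11  1.19 -1.51]
units [-0.17  0.01  1.77]
t 11.05 unit pos [-0.1166 -0.0922  0.3292] world [0.4942 0.0068 0.3292] f [ 0.4 -0.3  0.8] grip 0.601 0.0
toolx [0.834 0.469 0.292] tooly [ 0.434 -0.883  0.18 ] toolz [ 0.342 -0.023 -0.939]  q [ 0.06 -0.28 -0.2   1.92  0.11  1.19 -1.51]
units [-0.05  0.03  3.43]
```

Run:
```python
from geo import *
from bench import ctrl
im=ctrl.get_image("top"); a=cv2.imread("pics/top0.png").astype(float); a=a[165:205,292:340]
hsv=cv2.cvtColor(a.astype(np.uint8),cv2.COLOR_BGR2HSV); H,S,V=[hsv[...,i].astype(float) for i in range(3)]
def cen(m,w):
    y,x=np.nonzero(m); w=w[m]; return np.array([(x*w).sum(),(y*w).sum()])/w.sum()+[292,165], m.sum()
yy,xx=np.mgrid[:40,:48]
om=(H>5)&(H<18)&(S>150)&(xx<20); rm=((H<5)|(H>172))&(S>140)
oc,k=cen(om,S); print("orange",oc,k)
y,x=np.nonzero(rm); print("red",x.mean()+292,y.mean()+165,len(x)); 
f=lambda v:proj(im,world([v[1],v[2],U[2]],vp(v[0],.06,.007)))[0]-oc
s=least_squares(lambda m:proj(im,world(U,vp(m[0],m[1],.007)))[0]-oc,[1.9,.06]); print("marker,r",s.x)
c=np.cov(np.array([x,y])); w,v=np.linalg.eigh(c); d=v[:,1]; print(d,w)
g=lambda m:(lambda q:(q[0]-q[1])@[d[1],-d[0]])(proj(im,world(U,[vp(m[0],.036,.056),vp(m[0],-.036,.056)])))
print("valve",least_squares(g,[.5]).x, proj(im,world(U,vp(.5,0,.056))))
```

```text
orange [302.79384277 188.29283489] 28
red 317.8936170212766 188.70212765957447 47
marker,r [2.04695209 0.06063579]
[0.29794659 0.95458254] [ 0.76836009 33.36855018]
valve [0.54603148] [[317.58307831 187.22152137]]
```

Emit:
send_rows(steps=[{"tx":-0.1,"ty":0.02,"tz":0.9,"turn":0,"grip":0.6},{"tx":0,"ty":0,"tz":0.8,"turn":0,"grip":0.6}])

```text
time: 11.35
position: [0.5261, -0.0101, 0.2358]
tool_rot: [2.935, 0.325, 0.486]
ft_force: [0.5, -0.3, -0.1]
grip_width: 0.608
grip_force: 0.0
```

Run:
```python
from geo import *; p,M=rel(G)
print("tool angle",np.arctan2(M[:,0]@lf,M[:,0]@up))
```

```text
t 11.35 unit pos [-0.0814 -0.1004  0.2358] world [ 0.5261 -0.0101  0.2358] f [ 0.5 -0.3 -0.1] grip 0.608 0.0
toolx [0.833 0.464 0.3  ] tooly [ 0.428 -0.886  0.181] toolz [ 0.35  -0.022 -0.936]  q [ 0.07 -0.18 -0.19  2.03  0.14  0.97 -1.53]
units [-0.04 -0.07  1.77]
tool angle 0.48348260701025997
```

Emit:
send_rows(steps=[{"tx":0,"ty":-0.04,"tz":0.8,"turn":0,"grip":0.6},{"tx":-0.03,"ty":-0.03,"tz":0.7,"turn":0,"grip":0.6},{"tx":0,"ty":0,"tz":0.33,"turn":0,"grip":0.6},{"tx":0,"ty":0,"tz":0,"turn":0,"grip":0.6}])

```text
time: 11.85
position: [0.5585, -0.0181, 0.1296]
tool_rot: [2.937, 0.326, 0.477]
ft_force: [-1.5, -0.1, 0.1]
grip_width: 0.602
grip_force: 0.0
```

Run:
```python
from geo import *; p,M=rel(G-.005*n)
print("tool angle",np.arctan2(M[:,0]@lf,M[:,0]@up))
```

```text
t 11.85 unit pos [-0.048  -0.1     0.1296] world [ 0.5585 -0.0181  0.1296] f [-1.5 -0.1  0.1] grip 0.602 0.0
toolx [0.835 0.464 0.295] tooly [ 0.429 -0.885  0.18 ] toolz [ 0.345 -0.023 -0.938]  q [ 0.08 -0.   -0.19  2.09  0.22  0.74 -1.59]
units [ 0.03  0.02 -0.  ]
tool angle 0.4841437299541822
```

Emit:
send_rows(steps=[{"tx":0,"ty":0,"tz":0,"turn":0,"grip":0},{"tx":0,"ty":0,"tz":0,"turn":0,"grip":0},{"tx":0,"ty":0,"tz":0,"turn":0,"grip":0},{"tx":0,"ty":0,"tz":0,"turn":0,"grip":0}], newtons=50)

```text
time: 12.35
position: [0.559, -0.0189, 0.1314]
tool_rot: [2.933, 0.327, 0.483]
ft_force: [0.8, -6.2, 2.2]
grip_width: 0.277
grip_force: 50.0
```

```bash
cat > st.py <<'E'
from geo import *; p,M=rel(G-.005*n)
from bench import ctrl
r=R.from_matrix(M); s=ctrl.get_state(); print("tool angle",np.arctan2(M[:,0]@lf,M[:,0]@up),"torque about n",R.from_euler('z',-U[2]).apply(s["torque"])@n)
E
python3 st.py
```

```text
t 12.35 unit pos [-0.0473 -0.1006  0.1314] world [ 0.559  -0.0189  0.1314] f [ 0.8 -6.2  2.2] grip 0.277 50.0
toolx [0.833 0.465 0.298] tooly [ 0.429 -0.885  0.183] toolz [ 0.349 -0.024 -0.937]  q [ 0.08 -0.   -0.19  2.09  0.22  0.74 -1.59]
units [ 0.02 -0.    0.02]
tool angle 0.4850567623692442 torque about n 0.15392458155792257
```

The opening of 24 mm means the tips closed on the round stem, not on the 14 mm bar. I'll open, back out about 10 mm and grip again.

Emit:
send_rows(steps=[{"tx":0,"ty":0,"tz":0,"turn":0,"grip":0.6},{"tx":0,"ty":0,"tz":0,"turn":0,"grip":0.6},{"tx":0,"ty":0,"tz":-0.15,"turn":0,"grip":0.6},{"tx":0,"ty":0,"tz":0,"turn":0,"grip":0},{"tx":0,"ty":0,"tz":0,"turn":0,"grip":0},{"tx":0,"ty":0,"tz":0,"turn":0,"grip":0},{"tx":0,"ty":0,"tz":0,"turn":0,"grip":0}], newtons=50)

```text
time: 13.22
position: [0.5553, -0.0167, 0.1388]
tool_rot: [2.935, 0.328, 0.48]
ft_force: [-2.3, -3.7, 6.0]
grip_width: 0.235
grip_force: 2.9
```

```bash
python3 st.py
```

```text
t 13.22 unit pos [-0.0515 -0.0994  0.1388] world [ 0.5553 -0.0167  0.1388] f [-2.3 -3.7  6. ] grip 0.235 2.9
toolx [0.834 0.465 0.296] tooly [ 0.429 -0.885  0.181] toolz [ 0.346 -0.024 -0.938]  q [ 0.08 -0.02 -0.19  2.09  0.21  0.76 -1.59]
units [0.03 0.02 0.16]
tool angle 0.4854011203845131 torque about n 0.0232240793073439
```

Still closing, so wait a little longer.

Emit:
send_rows(steps=[{"tx":0,"ty":0,"tz":0,"turn":0,"grip":0},{"tx":0,"ty":0,"tz":0,"turn":0,"grip":0},{"tx":0,"ty":0,"tz":0,"turn":0,"grip":0}])

```text
time: 13.6
position: [0.5556, -0.018, 0.1392]
tool_rot: [2.934, 0.327, 0.48]
ft_force: [-0.4, -5.9, 5.2]
grip_width: 0.157
grip_force: 51.0
```

```bash
python3 st.py
```

```text
t 13.6 unit pos [-0.0508 -0.1006  0.1392] world [ 0.5556 -0.018   0.1392] f [-0.4 -5.9  5.2] grip 0.157 51.0
toolx [0.834 0.465 0.297] tooly [ 0.429 -0.885  0.183] toolz [ 0.348 -0.025 -0.937]  q [ 0.08 -0.02 -0.19  2.09  0.21  0.76 -1.59]
units [ 0.03 -0.    0.16]
tool angle 0.48542711342877687 torque about n 0.29416744950891716
```

Gripped on the bar at 13.7 mm. Now close the valve.

Emit:
send_rows(steps=[{"tx":0,"ty":0,"tz":0,"turn":0.5,"grip":0},{"tx":0,"ty":0,"tz":0,"turn":0.5,"grip":0},{"tx":0,"ty":0,"tz":0,"turn":0.5,"grip":0},{"tx":0,"ty":0,"tz":0,"turn":0.5,"grip":0},{"tx":0,"ty":0,"tz":0,"turn":0.5,"grip":0},{"tx":0,"ty":0,"tz":0,"turn":0.5,"grip":0},{"tx":0,"ty":0,"tz":0,"turn":0,"grip":0}])

```text
time: 14.48
position: [0.5555, -0.0173, 0.139]
tool_rot: [3.001, -0.297, 0.528]
ft_force: [-2.2, -5.9, 4.7]
grip_width: 0.158
grip_force: 53.8
```

```bash
python3 st.py
```

```text
t 14.47 unit pos [-0.0511 -0.0999  0.139 ] world [ 0.5555 -0.0173  0.139 ] f [-2.2 -5.9  4.7] grip 0.158 53.8
toolx [0.936 0.064 0.345] tooly [ 0.052 -0.998  0.044] toolz [ 0.347 -0.024 -0.937]  q [ 0.09 -0.02 -0.2   2.09  0.21  0.76 -2.01]
units [ 0.03 -0.    0.16]
tool angle 0.0645545254297571 torque about n 0.14062190215920725
```

Emit:
send_rows(steps=[{"tx":0,"ty":0,"tz":0,"turn":0.4,"grip":0},{"tx":0,"ty":0,"tz":0,"turn":0.3,"grip":0},{"tx":0,"ty":0,"tz":0,"turn":0.3,"grip":0},{"tx":0,"ty":0,"tz":0,"turn":0,"grip":0}])

```text
time: 14.98
position: [0.5555, -0.0171, 0.1389]
tool_rot: [2.995, -0.505, 0.539]
ft_force: [-1.3, -5.5, 4.0]
grip_width: 0.162
grip_force: 53.5
```

```bash
python3 st.py
```

```text
t 14.97 unit pos [-0.0512 -0.0998  0.1389] world [ 0.5555 -0.0171  0.1389] f [-1.3 -5.5  4. ] grip 0.162 53.5
toolx [ 0.935 -0.072  0.348] tooly [-0.076 -0.997 -0.002] toolz [ 0.347 -0.024 -0.937]  q [ 0.09 -0.02 -0.2   2.09  0.21  0.76 -2.14]
units [ 0.03 -0.    0.16]
tool angle -0.07181441644484263 torque about n 0.958603364541222
```

The torque rose to 0.96 N m at an angle of about 0, so the valve is against its stop. Now open it.

Emit:
send_rows(steps=[{"tx":0,"ty":0,"tz":0,"turn":-0.6,"grip":0},{"tx":0,"ty":0,"tz":0,"turn":-0.7,"grip":0},{"tx":0,"ty":0,"tz":0,"turn":-0.7,"grip":0},{"tx":0,"ty":0,"tz":0,"turn":-0.7,"grip":0},{"tx":0,"ty":0,"tz":0,"turn":-0.7,"grip":0},{"tx":0,"ty":0,"tz":0,"turn":-0.7,"grip":0},{"tx":0,"ty":0,"tz":0,"turn":-0.7,"grip":0},{"tx":0,"ty":0,"tz":0,"turn":-0.7,"grip":0}])

```text
time: 15.98
position: [0.5556, -0.0184, 0.1391]
tool_rot: [2.855, 0.628, 0.449]
ft_force: [-0.3, -5.7, 3.6]
grip_width: 0.156
grip_force: 53.1
```

```bash
python3 st.py
```

```text
t 15.97 unit pos [-0.0508 -0.101   0.1391] world [ 0.5556 -0.0184  0.1391] f [-0.3 -5.7  3.6] grip 0.156 53.1
toolx [0.726 0.641 0.252] tooly [ 0.594 -0.768  0.241] toolz [ 0.348 -0.025 -0.937]  q [ 0.08 -0.02 -0.19  2.09  0.21  0.76 -1.38]
units [0.03 0.   0.16]
tool angle 0.6969712046118943 torque about n -0.14239869768368738
```

Emit:
send_rows(steps=[{"tx":0,"ty":0,"tz":0,"turn":-0.7,"grip":0},{"tx":0,"ty":0,"tz":0,"turn":-0.7,"grip":0},{"tx":0,"ty":0,"tz":0,"turn":-0.7,"grip":0},{"tx":0,"ty":0,"tz":0,"turn":-0.7,"grip":0},{"tx":0,"ty":0,"tz":0,"turn":-0.7,"grip":0}])

```text
time: 16.6
position: [0.5559, -0.0191, 0.1394]
tool_rot: [2.566, 1.274, 0.363]
ft_force: [-2.7, -7.2, 6.0]
grip_width: 0.158
grip_force: 52.2
```

```bash
python3 st.py
```

```text
t 16.6 unit pos [-0.0503 -0.1016  0.1394] world [ 0.5559 -0.0191  0.1394] f [-2.7 -7.2  6. ] grip 0.158 52.2
toolx [0.362 0.926 0.109] tooly [ 0.865 -0.377  0.332] toolz [ 0.348 -0.026 -0.937]  q [ 0.08 -0.02 -0.18  2.09  0.21  0.76 -0.89]
units [0.03 0.   0.17]
tool angle 1.1858449695653723 torque about n -0.10676481671384049
```

Emit:
send_rows(steps=[{"tx":0,"ty":0,"tz":0,"turn":-0.68,"grip":0},{"tx":0,"ty":0,"tz":0,"turn":-0.68,"grip":0},{"tx":0,"ty":0,"tz":0,"turn":-0.68,"grip":0},{"tx":0,"ty":0,"tz":0,"turn":-0.68,"grip":0},{"tx":0,"ty":0,"tz":0,"turn":-0.68,"grip":0},{"tx":0,"ty":0,"tz":0,"turn":-0.68,"grip":0},{"tx":0,"ty":0,"tz":0,"turn":-0.68,"grip":0},{"tx":0,"ty":0,"tz":0,"turn":-0.68,"grip":0},{"tx":0,"ty":0,"tz":0,"turn":-0.65,"grip":0},{"tx":0,"ty":0,"tz":0,"turn":0,"grip":0}])

```text
time: 17.85
position: [0.5571, -0.0191, 0.1401]
tool_rot: [1.773, 2.166, 0.178]
ft_force: [1.4, -9.5, 2.6]
grip_width: 0.16
grip_force: 53.1
```

```bash
python3 st.py
```

```text
t 17.85 unit pos [-0.0491 -0.1012  0.1401] world [ 0.5571 -0.0191  0.1401] f [ 1.4 -9.5  2.6] grip 0.16 53.1
toolx [-0.409  0.895 -0.177] tooly [0.842 0.445 0.304] toolz [ 0.351 -0.025 -0.936]  q [ 0.07 -0.02 -0.17  2.09  0.21  0.76 -0.04]
units [0.03 0.   0.17]
tool angle 2.0323393781971153 torque about n 0.004833730299788118
```

Emit:
send_rows(steps=[{"tx":0,"ty":0,"tz":0,"turn":0,"grip":0.9},{"tx":0,"ty":0,"tz":0,"turn":0,"grip":0.9},{"tx":0,"ty":0,"tz":0,"turn":0,"grip":0.9},{"tx":0,"ty":0,"tz":0,"turn":0,"grip":0.9},{"tx":0.2,"ty":-0.15,"tz":-0.1,"turn":0,"grip":0.9},{"tx":0.3,"ty":-0.15,"tz":-0.2,"turn":0,"grip":0.9},{"tx":0,"ty":0,"tz":-0.3,"turn":0,"grip":0.9}])

```text
time: 18.73
position: [0.5197, 0.0155, 0.1601]
tool_rot: [1.774, 2.177, 0.177]
ft_force: [-0.0, -0.3, 0.3]
grip_width: 0.853
grip_force: 0.0
```

```bash
python3 st.py
```

```text
t 18.73 unit pos [-0.0941 -0.0773  0.1601] world [0.5197 0.0155 0.1601] f [-0.  -0.3  0.3] grip 0.853 0.0
toolx [-0.415  0.894 -0.172] tooly [0.843 0.448 0.298] toolz [ 0.343 -0.021 -0.939]  q [ 0.03 -0.12 -0.21  2.13  0.2   0.82 -0.09]
units [-0.59  0.36  0.75]
tool angle 2.036044353286763 torque about n -0.03516481274694226
```

Emit:
send_rows(steps=[{"tx":0,"ty":0,"tz":0,"turn":1,"grip":0.85},{"tx":0,"ty":0,"tz":0,"turn":1,"grip":0.85},{"tx":0,"ty":0,"tz":0,"turn":1,"grip":0.85},{"tx":0,"ty":0,"tz":0,"turn":1,"grip":0.85},{"tx":0,"ty":0,"tz":0,"turn":1,"grip":0.85},{"tx":0,"ty":0,"tz":0,"turn":1,"grip":0.85},{"tx":0,"ty":0,"tz":0,"turn":1,"grip":0.85},{"tx":0,"ty":0,"tz":0,"turn":1,"grip":0.85},{"tx":0,"ty":0,"tz":0,"turn":1,"grip":0.85},{"tx":0,"ty":0,"tz":0,"turn":1,"grip":0.85},{"tx":0,"ty":0,"tz":0,"turn":1,"grip":0.85},{"tx":0,"ty":0,"tz":0,"turn":1,"grip":0.85}])

```text
time: 20.23
position: [0.5211, 0.0145, 0.1609]
tool_rot: [2.972, 0.137, 0.496]
ft_force: [0.2, -0.1, 0.3]
grip_width: 0.848
grip_force: 0.0
```

```bash
python3 st.py; python3 -c "
from geo import *; rel(G+.25*n+[0,.0,0]);rel(G+.25*n+[0.05,-.4,0])"
```

```text
t 20.23 unit pos [-0.0925 -0.0779  0.1609] world [0.5211 0.0145 0.1609] f [ 0.2 -0.1  0.3] grip 0.848 0.0
toolx [0.883 0.346 0.317] tooly [ 0.318 -0.938  0.138] toolz [ 0.345 -0.021 -0.938]  q [ 0.15 -0.11 -0.33  2.12  0.18  0.82 -1.76]
units [0.4  0.52 0.75]
tool angle 0.3545708036475468 torque about n -0.09910479653102917
t 20.23 unit pos [-0.0925 -0.0779  0.1609] world [0.5211 0.0145 0.1609] f [ 0.2 -0.1  0.3] grip 0.848 0.0
toolx [0.883 0.346 0.317] tooly [ 0.318 -0.938  0.138] toolz [ 0.345 -0.021 -0.938]  q [ 0.15 -0.11 -0.33  2.12  0.18  0.82 -1.76]
units [ 0.1   0.51 -3.49]
t 20.23 unit pos [-0.0925 -0.0779  0.1609] world [0.5211 0.0145 0.1609] f [ 0.2 -0.1  0.3] grip 0.848 0.0
toolx [0.883 0.346 0.317] tooly [ 0.318 -0.938  0.138] toolz [ 0.345 -0.021 -0.938]  q [ 0.15 -0.11 -0.33  2.12  0.18  0.82 -1.76]
units [-1.48  7.02 -3.06]
```

Emit:
send_rows(steps=[{"tx":0,"ty":0,"tz":-0.8,"turn":0,"grip":0.85},{"tx":0,"ty":0,"tz":-0.9,"turn":0,"grip":0.85},{"tx":0,"ty":0,"tz":-0.9,"turn":0,"grip":0.85},{"tx":0,"ty":0,"tz":-0.9,"turn":0,"grip":0.85},{"tx":-0.2,"ty":0.9,"tz":0,"turn":0,"grip":0.85},{"tx":-0.2,"ty":0.9,"tz":0,"turn":0,"grip":0.85},{"tx":-0.2,"ty":0.9,"tz":0,"turn":0,"grip":0.85},{"tx":-0.2,"ty":0.9,"tz":0,"turn":0,"grip":0.85},{"tx":-0.2,"ty":0.9,"tz":0,"turn":0,"grip":0.85},{"tx":-0.2,"ty":0.9,"tz":0,"turn":0,"grip":0.85}])

```text
time: 21.48
position: [0.4465, -0.2871, 0.3828]
tool_rot: [2.975, 0.14, 0.441]
ft_force: [-0.1, 0.2, 0.4]
grip_width: 0.848
grip_force: 0.0
```

```bash
python3 st.py
python3 - <<'E'
from bench import ctrl
import cv2
for n_,a,b,c,d in(("top",125,225,235,365),("scene",160,290,290,420)):
    p=ctrl.get_image(n_)["pixels"][:,:,::-1]; cv2.imwrite(f"pics/{n_}9.png",p); cv2.imwrite(f"pics/{n_}9c.png",cv2.resize(p[a:b,c:d],None,fx=6 if n_=="top" else 4.5,fy=6 if n_=="top" else 4.5,interpolation=cv2.INTER_CUBIC))
E
```

```text
t 21.48 unit pos [-0.0878 -0.3886  0.3828] world [ 0.4465 -0.2871  0.3828] f [-0.1  0.2  0.4] grip 0.848 0.0
toolx [0.893 0.35  0.282] tooly [ 0.321 -0.936  0.142] toolz [ 0.314 -0.037 -0.949]  q [ 0.3  -0.21  0.22  1.75  0.    1.28 -0.96]
units [ 1.12 -4.88  4.03]
tool angle 0.35938747641042834 torque about n 0.0202178865147714
```

View pics/top9c.png

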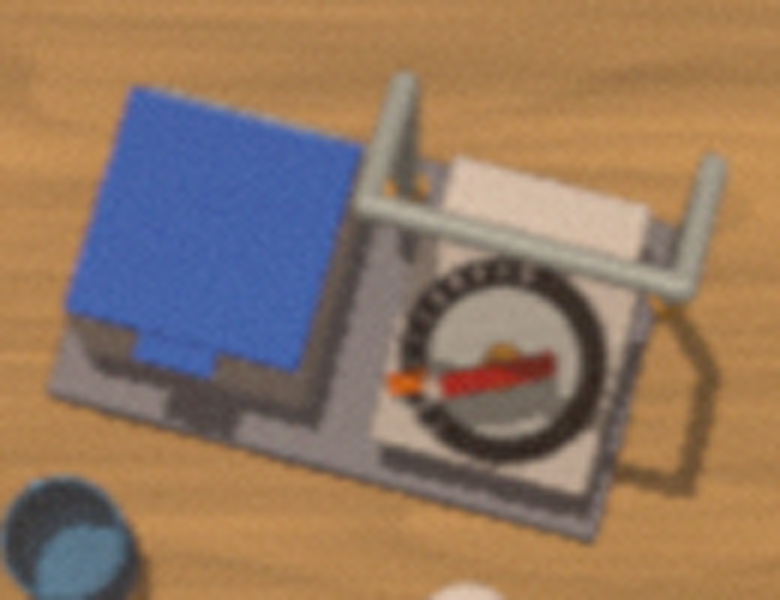

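The top view shows the lid flat, with the red bar running from (553,362) to (442,386), its white nose at (430,390) and the marker at (406,383). I'll measure the valve angle from the pixels.

Run:
```python
from geo import *
from bench import ctrl
im=ctrl.get_image("top")
for src in("top0","top9"):
    a=cv2.imread(f"pics/{src}.png")[165:205,292:340]
    big=cv2.resize(a,None,fx=6,fy=6,interpolation=cv2.INTER_CUBIC); H,S,V=[c.astype(float) for c in cv2.split(cv2.cvtColor(big,cv2.COLOR_BGR2HSV))]
    rm=((H<4)|(H>170))&(S>150); y,x=np.nonzero(rm); x=(x+.5)/6-.5+292; y=(y+.5)/6-.5+165
    w,v=np.linalg.eigh(np.cov([x,y])); d=v[:,1]
    for h in(.044,.056):
        g=lambda m:(lambda q:(q[0]-q[1])@[d[1],-d[0]])(proj(im,world(U,[vp(m[0],.036,h),vp(m[0],-.036,h)])))
        print(src,"valve",least_squares(g,[.5 if src=="top0" else 2.]).x,"cen",x.mean(),y.mean(),proj(im,world(U,vp(.5,0,h)))[0])
```

```text
top0 valve [0.51889144] cen 317.9314236111111 189.22265625 [317.83619267 186.62700123]
top0 valve [0.51874145] cen 317.9314236111111 189.22265625 [317.58307831 187.22152137]
top9 valve [1.99903944] cen 314.28813789359396 187.85627035830618 [317.83619267 186.62700123]
top9 valve [1.99918074] cen 314.28813789359396 187.85627035830618 [317.58307831 187.22152137]
```

View pics/scene9c.png

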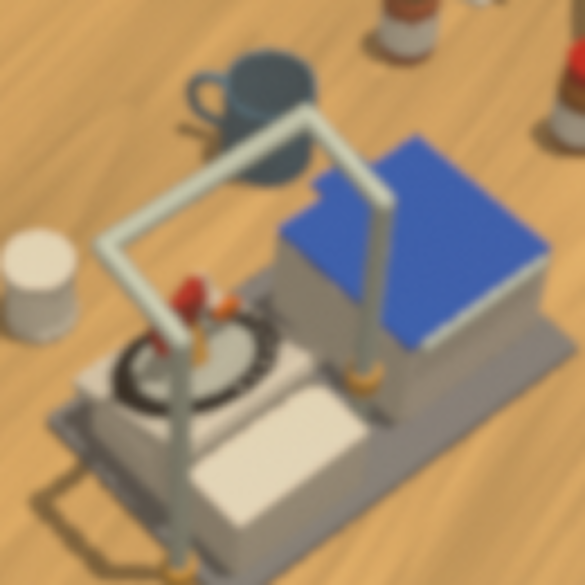

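Run:
```python
from geo import *
from bench import ctrl
im=ctrl.get_image("top"); sc=ctrl.get_image("scene")
c=lambda q:(q-[235,125]+.5)*6-.5
for h in(.0,.006): print("dial centre crop",c(proj(im,world(U,vp(0,0,h)))))
for k,(p,x0,x1) in {"top9":(im,292,308),"top0":(im,292,308)}.items():
    a=cv2.imread(f"pics/{k}.png")[178:200,x0:x1]; big=cv2.resize(a,None,fx=6,fy=6,interpolation=cv2.INTER_CUBIC); H,S,V=[t.astype(float) for t in cv2.split(cv2.cvtColor(big,cv2.COLOR_BGR2HSV))]
    m=(H>5)&(H<16)&(S>170); y,x=np.nonzero(m); oc=np.array([x.mean(),y.mean()]); oc=(oc+.5)/6-.5+[x0,178]
    print(k,c(oc),least_squares(lambda m:proj(p,world(U,vp(m[0],m[1],.007)))[0]-oc,[1.9,.06]).x)
s=lambda q:(q-[290,160]+.5)*4.5-.5
for m in(1.95,2.05,2.15): print(m,"scene",s(proj(sc,world(U,vp(m,.06,.007)))),"nose",s(proj(sc,world(U,vp(m,.0405,.05)))))
print(c(proj(im,world(U,[vp(v,.0405,.05) for v in(1.95,2.0,2.05)]))))
```

```text
dial centre crop [[504.90914921 359.59718218]]
dial centre crop [[504.18974891 361.28692473]]
top9 [406.58655462 382.03361345] [2.0389829  0.06223817]
top0 [409.87744459 382.76531943] [2.05349027 0.06033742]
1.95 scene [[228.66872941 308.42857574]] nose [[201.94844323 278.38346553]]
2.05 scene [[221.87067561 307.82882121]] nose [[197.29777483 278.00919856]]
2.15 scene [[214.79048321 307.70664889]] nose [[192.44308248 277.95853677]]
[[432.5766208  381.89256709]
 [433.11703936 385.1504072 ]
 [433.82077167 388.37911677]]
```

The valve (2.00–2.05) and the marker (about 2.04) agree within measurement error. The lid is shut, nothing else has moved and the arm is clear, so I'm handing in.

```bash
python3 -c "
from bench import ctrl
print(ctrl.close_job())"
```

```text
the job is handed in; nothing more can be done
None
```

The job is handed in at about 22 s of the 61 s allowed: the lid is shut, the valve was closed against its stop and then reopened to about 2.0–2.05 rad against the marker at about 2.04, the handle is released, and nothing else looked moved in the views I checked.

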